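# Stop-button test on a lab shaker

## Task

Test the shaker's mushroom stop button: press it in until it latches and stays down, then twist it clockwise (seen from above) by pushing one of its ears until it pops back up, and finally press the small round start button fully in and let it come back out. Do it all by touching and pushing with the fingers: squeeze and lift nothing, use no great force, leave the speed dial as it is set and leave the bottles, vials, beaker and pen where they are.

Things in the scene. Friction and masses are not known exactly. Their poses are not given: they have to be found in the camera images.
- stop_station: Grey box, 90 x 90 mm, 55 mm tall, fixed, with the mushroom stop button on the middle of its top, in a collar 42 mm wide that stands 6 mm above the box. Origin: centre of its underside; z up. All three stations have the same box; they swap places and are turned a little each run. More than 35 N on the station or its button (contacts added up) is too much.
- stop_top (a point): Middle of the top of the black mushroom head, on its axis; 97 mm above the bench when out. Turns with the head, z up. Head: a round cap 52 mm wide, 20 mm tall, its underside 22 mm above the box when out. Two ears on opposite sides, along its own +y and -y, each 14 mm wide (x), 14 mm tall (underside level with the cap's), reach out to 44 mm from the axis.
- stop_ear (a point): Middle of the ear on the head's own +y side: 35 mm from the axis, 13 mm below the level of stop_top, half-way up the ear. Same axes as stop_top. Clockwise turning moves this ear towards the head's own +x.
- stop_in (a joint): How far the head is pressed in, m: 0 out; it latches when pressed past about 0.0115, then rests at about 0.0098 (underside 12 mm above the box); the stop is at 0.0135. Spring 2 N at first, 5.5 N fully in, with a bump of about 10 N near 0.005 where the latch is pushed aside. It springs out by itself once the latch is freed.
- stop_twist (a joint): Clockwise turn of the head, rad: 0 at rest, stop at 1.0. A return spring brings it back to 0 when let go. While latched, a turn of about 0.6 frees the latch and the head springs up some 10 mm while still turned. It takes under 0.1 N m, that is 1 to 3 N on an ear.
- start_station: Grey box, 90 x 90 x 55 mm, fixed, with the round start button in the middle of its top. Origin: centre of its underside.
- start_top (a point): Middle of the flat top of the black start button, 28 mm wide, in a 44 mm ring; 77 mm above the bench when out.
- start (a joint): How far the start button is pressed in, m: 0 out, 0.006 fully in (5 N). It springs back and does not latch.
- dial_station: Grey box, 90 x 90 x 55 mm, fixed, with the speed dial, a black knob with a bar grip 42 mm long whose top is 99 mm above the bench. Not to be turned. Origin: centre of its underside.
- dial_mark (a point): White mark on top of the speed dial's bar, 18 mm from its axis.
- vial_a: Bystander: a 24 mm wide, 54 mm tall glass vial with a cap, standing between the stations. Origin: centre of its underside.
- vial_b: Bystander: a second such vial, between the stations. Origin: centre of its underside.
- clear_bottle: Bystander: a clear glass-stoppered bottle, 64 mm wide, 130 mm tall. Origin: centre of its underside.
- amber_bottle: Bystander: a brown glass-stoppered bottle, 60 mm wide, 115 mm tall. Origin: centre of its underside.
- white_bottle: Bystander: a white plastic bottle, 60 mm wide, 120 mm tall. Origin: centre of its underside.
- beaker: Bystander: an open glass beaker, 64 mm wide, 75 mm tall. Origin: centre of its underside.
- pen: Bystander: a pen, 140 mm long along its x, 9 mm thick, lying on the bench. Origin: centre of its underside.
There are look-alikes about, which are no part of the job. What is shaped like the start_station but purple or red is not meant.

How it is judged:
On the way, in this order (a step that is already met when the one before it is completed fails the run):
1. the mushroom stop button is pressed in to where it latches (value of joint stop_in above 0.009 m), for 0.3 s.
2. the head is twisted clockwise while it is still in (value of joint stop_twist above 0.35 rad and value of joint stop_in above 0.008 m), for 0.05 s.
3. the head has popped back up (value of joint stop_in below 0.002 m), for 0.1 s.
4. the start button is pressed in (value of joint start above 0.0045 m), for 0.05 s.
At the end, for the whole second after the job is handed in: The stop head is out (within 1.5 mm) and turned back to rest (within 0.1 rad), the start button is out again (within 1 mm), after the stop was latched, twisted free and the start button pressed at least 4.5 mm (value of joint stop_in below 0.0015 m and value of joint stop_twist below 0.1 rad and value of joint start below 0.001 m); the robot touches nothing.
It fails at once if the stop button or its station is squeezed or struck with more than 35 N (contact force between any of the arm, the fingers and stop_station above 35 N).
It fails at once if the start button's station is struck with more than 35 N (contact force between the fingers and start_station above 35 N).
It fails at once if the speed dial is turned (its mark moves more than 4 mm) (distance of dial_mark from where it was at the start of the episode above 0.004 m).
It fails at once if a bottle, vial, the beaker or the pen is moved more than 20 mm or lifted (distance of any of vial_a, vial_b, clear_bottle, amber_bottle, white_bottle, beaker, pen from where it was at the start of the episode above 0.02 m).
It fails at once if a bottle, vial or the beaker is tipped (angle between any of vial_a, vial_b, clear_bottle, amber_bottle, white_bottle, beaker's own z axis and vertical above 0.5 rad).
It also fails if it takes over 64 s, if anything falls off the work surface, if the arm or the gripper's body presses on something with over 40 N, if the wrist force passes 120 N, or if a joint passes its speed limit or range.

## Robot

A 6-joint arm with a two-finger parallel gripper is mounted at the origin on the work surface. World frame = base frame: x ahead of the robot, y to its left, z up, the work surface at z = 0. Lengths are in m, angles in rad, forces in N, time in s.
With the tool pointing down it reaches from about 0.375 to 0.9 m from the base axis. Payload 3.1 kg.
Tool frame: the origin (TCP) lies at the very end of the fingers, on their centre line; the grasp point (between the pads) lies 19 mm behind it; z points along the fingers, y is the direction in which the jaws open and shut (so a half turn about z gives the same grasp; the last joint's range is limited). The gripper opens to 87 mm and grips with 3 to 60 N. Pads are 19 mm wide; open, the fingers measure 117 mm over their backs; the gripper's body (75 mm by 190 mm) begins 51 mm behind the grasp point.
Start: joints at [-1.496, 0.527, 1.433, -0, 1.181, -0.178], TCP at [0.157, -0.605, 0.223] pointing down, gripper open.
Joint ranges: [-3.08, 3.08], [-0.75, 2.2], [0.22, 2.44], [-1.43, 4.57], [0, 2.65], [-2.85, 2.85]. Speed limits (rad/s): [2.79, 2.79, 3.14, 3.14, 3.14, 3.14].

## Interface

Orientations are given as a unit quaternion [x, y, z, w].
In Python, from rig import robot, optics gives the robot as it stands.
- The arm moves only by the shell command python3 -m inch 'ROWS' [FORCE]. ROWS is JSON, a list of rows, each an object of numbers: "ax", "ay", "az": the turn, a rotation vector about the tool's x, y, z in rad; "dx", "dy", "dz": the shift along the tool's x, y, z in mm; "gripper": the opening in per cent of the stroke, from 0 (shut) to 100 (fully open). In form: [{"ax": .., "ay": .., "az": .., "dx": .., "dy": .., "dz": .., "gripper": ..}, ...]. A call has 1 to 8 rows; each row shifts and turns the commanded pose from where the row before left it, along the tool's axes as they then stand; what a row does not reach is not made up. A row lasts 1/10 s, in which the tool goes at most 50 mm and 8.59 degrees, less where a joint would pass 70% of its speed; a pose out of reach is approached as far as the arm can. A call with a gripper value outside its range is refused whole. The fingers move at their own pace and stop on an object; FORCE is the grip in N (left out, the last holds). Time passes only in rows, so rows that do not move let the fingers close. It gives the time, the measured TCP pose, the force and the opening at its end, in the units of the state.
- robot.get_obs(): the state, without advancing time (a new reading comes with each control period).
- optics.camera(name): name is "scene" or "top" or "wrist"; returns a dict with "img" (480x640x3 uint8, red, green, blue), "depth" (480x640 float32, m along the optical axis (not along the pixel's ray), 0 where there is no reading), "camera_matrix" (3x3 intrinsics, pixels), "k1" (the pictures are not rectified: a ray, as slopes to the right and down, at radius r is drawn at 1 + k1 r^2 times it, then the intrinsics apply), "position" and "attitude" of the camera in the world. Camera axes: x right, y up, looking along -z (the intrinsics and any distortion apply to the point x, -y, -z); pixel columns grow to the right and rows downward; lengths in m; the calibration is good to about 2 mm. A picture is of the moment at which its call begins.
- robot.hand_in(): hands the job in, once; it reports no verdict.
The state is a dict: "time": time; "q": joint angles; "joint_velocities": joint speeds; "joint_torque": joint torques, N m; "position": TCP position; "tool_rot": TCP orientation; "ft_force": force on the tool from outside, world axes, zero at the start; "moment": the same for the moment, N m; "grip_width": finger opening in m.
Only numpy, scipy, OpenCV 4.12 (cv2) and the standard library are available. Lean on these libraries where they do the work, as an engineer would, in place of code of your own. Each camera call takes 0.05 s, during which the arm holds its last target.

## Working session

There is one attempt and no reset: what is moved stays moved. The work goes in short steps, Python scripts to look and compute and a shell command to move; the robot and the scene stay as the last step left them, time stands still between calls to the robot, and variables do not carry over. Pictures are saved under pics/ and viewed, and the job is handed in when it is done.

```bash
ls; mkdir -p pics; cat > h.py <<'E'
import numpy as np,cv2
from rig import robot,optics
from scipy.spatial.transform import Rotation as R
def snap(name,fn):
    c=optics.camera(name); cv2.imwrite(fn,cv2.cvtColor(c['img'],cv2.COLOR_RGB2BGR)); np.save(fn[:-4]+'.npy',c,allow_pickle=True); return c
def load(fn): return np.load(fn,allow_pickle=True).item()
def ray(c,u,v):
    K=np.array(c['camera_matrix']); 
    x,y=(u-K[0,2])/K[0,0],(v-K[1,2])/K[1,1]
    p=cv2.undistortPoints(np.array([[[u,v]]],float),K,np.array([c['k1'],0,0,0,0.]))[0,0]
    a=np.array(c['attitude']); Rm=R.from_quat(a).as_matrix() if a.size==4 else a.reshape(3,3)
    return np.array(c['position']),Rm@np.array([p[0],-p[1],-1])
def atz(c,u,v,z):
    o,d=ray(c,u,v); return o+d*(z-o[2])/d[2]
def bydepth(c,u,v):
    o,d=ray(c,u,v); return o+d*c['depth'][int(v),int(u)]
E
python3 - <<'E'
from h import *
for n in('scene','top','wrist'):
    c=snap(n,f'pics/{n}0.png'); print(n,c['position'],c['attitude'],c['k1'])
print(robot.get_obs())
E
```

```text
pics
scene [ 1.40281071 -0.22104659  0.92528831] [0.3160611  0.23591958 0.54037728 0.7432629 ] -0.21379957566439786
top [0.39484391 0.051834   1.18039079] [ 0.04673381 -0.06614582 -0.70443508  0.70513254] -0.0028932054917748945
wrist [ 0.23131807 -0.58512523  0.3839716 ] [-0.1109845   0.0872377  -0.60608848  0.78276994] -0.04596590478691298
{'time': 0.15, 'q': array([-1.49551456e+00,  5.28261567e-01,  1.43364482e+00, -1.38856744e-05,
        1.18137069e+00, -1.78547626e-01]), 'joint_velocities': array([ 0.00169025, -0.00093228, -0.00302214,  0.00128401, -0.00085015,
        0.00074513]), 'joint_torque': array([ 5.18570669e-04, -4.40431380e+01, -1.76842117e+01,  6.33682916e-02,
        5.52404998e-02, -9.54119241e-05]), 'position': array([ 0.15689726, -0.60439289,  0.2217792 ]), 'tool_rot': array([ 9.91956448e-01,  1.26576837e-01,  3.70543050e-05, -8.41420610e-04]), 'ft_force': array([ 0.68632732, -0.15127893, -0.78580608]), 'moment': array([-0.02733778,  0.05326767, -0.00407234]), 'grip_width': 0.0871601255976991}
```

View pics/top0.png

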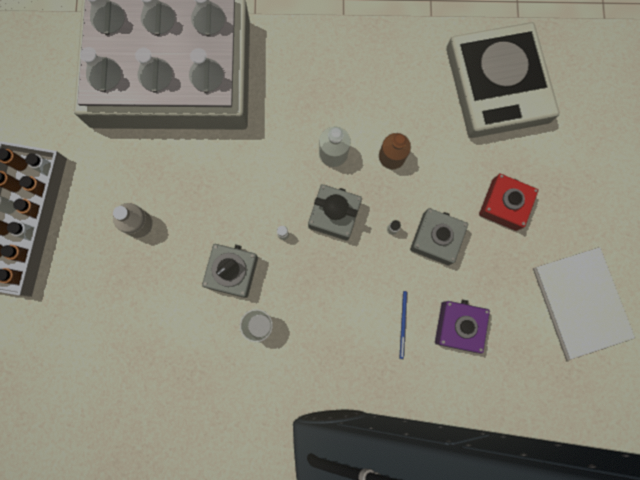

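View pics/scene0.png

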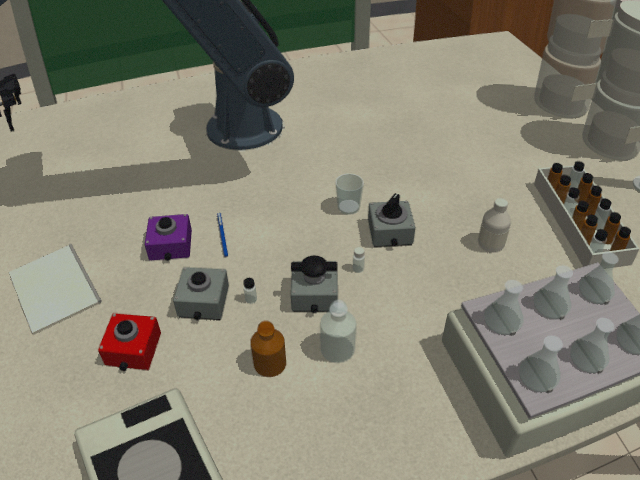

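Top view: stop station at (337,207) with the two-eared mushroom head and dial station at (231,269). There are three start-like boxes: grey (441,236), red (510,200) and purple (465,327). The grey one is meant. I'll confirm it in an enlarged crop.

```bash
python3 - <<'E'
from h import *
im=cv2.imread('pics/top0.png')
cv2.imwrite('pics/crop1.png',cv2.resize(im[165:275,295:475],None,fx=4.4,fy=4.4,interpolation=cv2.INTER_CUBIC))
c=load('pics/top0.png')
for n,u,v,z in [('stop',337,206,.097),('start',442.5,235,.077),('dial',231,267,.09),('clear',335,135,.13),('amber',397,140,.115),('va',394,226,.054),('vb',283,231,.054)]:
    print(n,atz(c,u,v,z).round(4),bydepth(c,u,v).round(4))
E
```

```text
Traceback (most recent call last):
_pickle.UnpicklingError: A load persistent id instruction was encountered, but no persistent_load function was specified.

The above exception was the direct cause of the following exception:

Traceback (most recent call last):
  File "h.py", line 6, in load
    def load(fn): return np.load(fn,allow_pickle=True).item()
                         ~~~~~~~^^^^^^^^^^^^^^^^^^^^^^
_pickle.UnpicklingError: Failed to interpret file 'pics/top0.png' as a pickle
```

View pics/crop1.png

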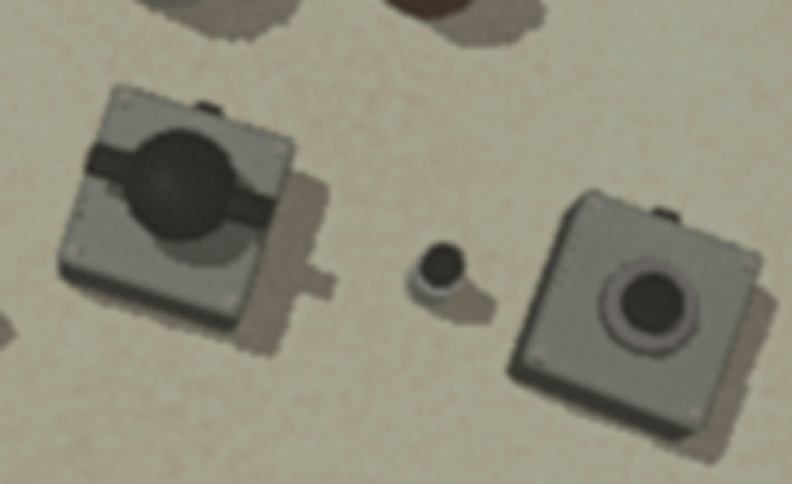

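The crop shows the stop head at crop (180,185), i.e. image (335.9,207.0). Its ear tips are at (90,160) and (270,210), i.e. (315.5,201.4) and (356.4,212.7). The grey start button is at (652,302), i.e. (443.2,233.6), and its grey body confirms it's the right box.

```bash
sed -i "s/np.load(fn,/np.load(fn[:-4]+'.npy',/" h.py; python3 - <<'E'
from h import *
c=load('pics/top0.png')
for n,u,v,z in [('stop',335.9,207,.097),('earL',315.5,201.4,.091),('earR',356.4,212.7,.091),('start',443.2,233.6,.077),('dial',231,267,.09),('clear',335,135,.13),('amber',397,140,.115),('va',395,226,.054),('vb',283,231,.054),('beaker',259,325,.075),('pen',404,325,.009)]:
    print(n,atz(c,u,v,z).round(4),bydepth(c,u,v).round(4))
print(c['camera_matrix'])
s=load('pics/scene0.png')
print(atz(s,315,259,.097),bydepth(s,315,260),atz(s,199,278,.077),bydepth(s,199,278))
im=cv2.imread('pics/scene0.png')
cv2.imwrite('pics/crop2.png',cv2.resize(im[235:325,160:350],None,fx=4,fy=4,interpolation=cv2.INTER_CUBIC))
E
```

```text
stop [0.6319 0.001  0.097 ] [0.6324 0.0009 0.0948]
earL [0.6443 0.041  0.091 ] [0.644  0.041  0.0925]
earR [ 0.6219 -0.0397  0.091 ] [ 0.6221 -0.0397  0.0902]
start [ 0.5831 -0.2139  0.077 ] [ 0.5828 -0.2135  0.0787]
dial [0.514 0.204 0.09 ] [0.5133 0.2031 0.0964]
clear [0.7677 0.0037 0.13  ] [0.7687 0.0036 0.127 ]
amber [ 0.7637 -0.1194  0.115 ] [0.3948 0.0518 1.1804]
va [ 0.6024 -0.1212  0.054 ] [ 0.602  -0.1209  0.056 ]
vb [0.5912 0.1062 0.054 ] [0.5917 0.1063 0.0515]
beaker [0.4033 0.1495 0.075 ] [0.4039 0.1558 0.0026]
pen [ 0.4035 -0.1424  0.009 ] [ 0.4035 -0.1418  0.0129]
[[564.80995956   0.         325.30570323]
 [  0.         564.80995956 238.34857795]
 [  0.           0.           1.        ]]
[0.62925072 0.00809957 0.097     ] [0.63036516 0.00772672 0.09549525] [ 0.59013722 -0.21091482  0.077     ] [ 0.59530342 -0.21097923  0.08239261]
```

View pics/crop2.png

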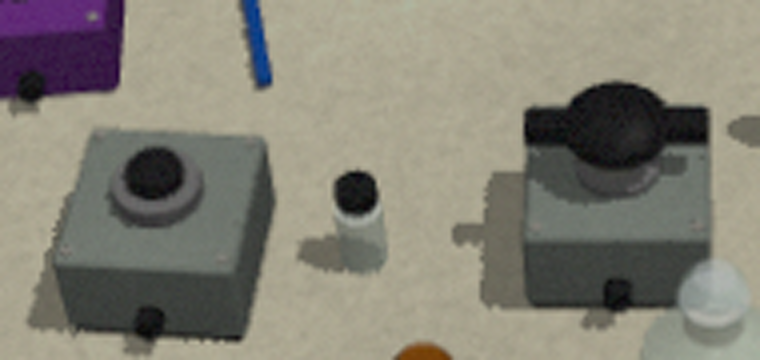

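Everything agrees with the given sizes: ear span is 84 mm between my points and the heights match. The stop axis is about (0.632, 0.001), with the ear line 74.5° from world x. Next I turn the tool by -60° about its z and close the fingers.

```bash
python3 -m inch '[{"az":-0.15,"gripper":0},{"az":-0.15,"gripper":0},{"az":-0.15,"gripper":0},{"az":-0.15,"gripper":0},{"az":-0.15,"gripper":0},{"az":-0.15,"gripper":0},{"az":-0.15,"gripper":0},{"gripper":0}]' 10
python3 -m inch '[{"dx":22,"dy":9},{"dx":44,"dy":18},{"dx":44,"dy":18},{"dx":44,"dy":18},{"dx":44,"dy":18},{"dx":44,"dy":18},{"dx":44,"dy":18},{"dx":44,"dy":18}]'
python3 - <<'E'
from h import *
o=robot.get_obs();print(R.from_quat(o['tool_rot']).as_matrix().round(3),o['position'],o['q'])
E
```

```text
[[ 0.968  0.251 -0.   ]
 [ 0.251 -0.968  0.002]
 [ 0.    -0.002 -1.   ]] [ 0.15689726 -0.60439289  0.2217792 ] [-1.49551456e+00  5.28261567e-01  1.43364482e+00 -1.38856744e-05
  1.18137069e+00 -1.78547626e-01]invalid input
invalid input
```

```bash
python3 -m inch '[{"ax":0,"ay":0,"az":-0.149,"dx":0,"dy":0,"dz":0,"gripper":0},{"ax":0,"ay":0,"az":-0.149,"dx":0,"dy":0,"dz":0,"gripper":0},{"ax":0,"ay":0,"az":-0.149,"dx":0,"dy":0,"dz":0,"gripper":0},{"ax":0,"ay":0,"az":-0.149,"dx":0,"dy":0,"dz":0,"gripper":0},{"ax":0,"ay":0,"az":-0.149,"dx":0,"dy":0,"dz":0,"gripper":0},{"ax":0,"ay":0,"az":-0.149,"dx":0,"dy":0,"dz":0,"gripper":0},{"ax":0,"ay":0,"az":-0.149,"dx":0,"dy":0,"dz":0,"gripper":0}]' 10
```

```text
time: 0.85
position: [0.1569, -0.6046, 0.2221]
tool_rot: [0.795, 0.606, 0.0, -0.0]
ft_force: [0.8, 0.6, 0.4]
grip_width: 0.0389
```

```bash
python3 -m inch '[{"ax":0,"ay":0,"az":0,"dx":22,"dy":9,"dz":0,"gripper":0},{"ax":0,"ay":0,"az":0,"dx":44,"dy":18,"dz":0,"gripper":0},{"ax":0,"ay":0,"az":0,"dx":44,"dy":18,"dz":0,"gripper":0},{"ax":0,"ay":0,"az":0,"dx":44,"dy":18,"dz":0,"gripper":0},{"ax":0,"ay":0,"az":0,"dx":44,"dy":18,"dz":0,"gripper":0},{"ax":0,"ay":0,"az":0,"dx":44,"dy":18,"dz":0,"gripper":0},{"ax":0,"ay":0,"az":0,"dx":44,"dy":18,"dz":0,"gripper":0},{"ax":0,"ay":0,"az":0,"dx":44,"dy":18,"dz":0,"gripper":0}]'
python3 - <<'E'
from h import *
o=robot.get_obs();M=R.from_quat(o['tool_rot']).as_matrix();print(o['position'],M.T@(np.array([.632,.001,.222])-o['position']))
E
```

```text
time: 1.65
position: [0.377, -0.3221, 0.2225]
tool_rot: [0.797, 0.604, 0.0, -0.0]
ft_force: [0.4, -0.8, 0.2]
grip_width: 0.0006
[ 0.37698995 -0.32208853  0.22249203] [0.380121   0.15787433 0.00054246]
```

```bash
python3 -m inch '[{"ax":0,"ay":0,"az":0,"dx":40,"dy":17,"dz":0,"gripper":0},{"ax":0,"ay":0,"az":0,"dx":40,"dy":17,"dz":0,"gripper":0},{"ax":0,"ay":0,"az":0,"dx":40,"dy":17,"dz":0,"gripper":0},{"ax":0,"ay":0,"az":0,"dx":40,"dy":17,"dz":0,"gripper":0},{"ax":0,"ay":0,"az":0,"dx":40,"dy":17,"dz":0,"gripper":0},{"ax":0,"ay":0,"az":0,"dx":40,"dy":17,"dz":0,"gripper":0},{"ax":0,"ay":0,"az":0,"dx":20,"dy":8,"dz":0,"gripper":0},{"ax":0,"ay":0,"az":0,"dx":0,"dy":0,"dz":0,"gripper":0}]'
python3 - <<'E'
from h import *
o=robot.get_obs();M=R.from_quat(o['tool_rot']).as_matrix();print(o['position'],M.T@(np.array([.632,.001,.222])-o['position']))
c=snap('wrist','pics/w1.png')
E
```

```text
time: 2.45
position: [0.5538, -0.1006, 0.2223]
tool_rot: [0.796, 0.606, 0.0, -0.0]
ft_force: [0.5, -0.1, 0.1]
grip_width: 0.0004
[ 0.55382441 -0.10064911  0.22225142] [0.11880526 0.04826195 0.00035107]
```

View pics/w1.png

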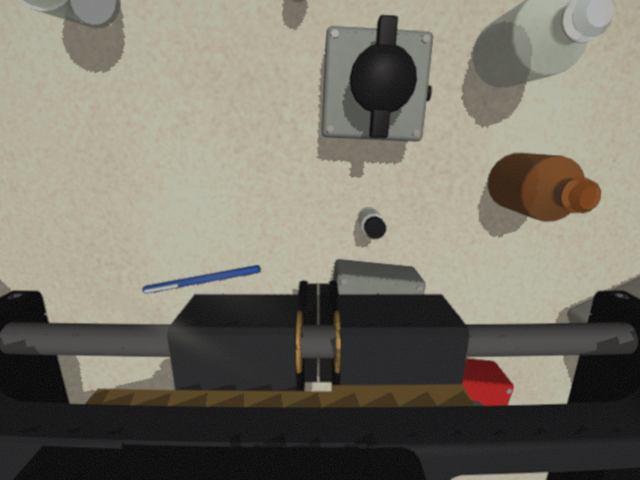

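The wrist view shows the stop head centred at (383,78), with ear ends at (388,16) and (379,137).

```bash
python3 - <<'E'
from h import *
c=load('pics/w1.png')
p=atz(c,383,78,.095);a=atz(c,388,16,.091);b=atz(c,379,137,.091)
print(p,a,b,(a+b)/2,np.linalg.norm(a-b),np.degrees(np.arctan2(*(a-b)[[1,0]])))
print([bydepth(c,*q).round(4) for q in[(383,78),(388,20),(379,132)]])
E
```

```text
[0.63323746 0.00332797 0.095     ] [0.64731907 0.04431839 0.091     ] [ 0.62127321 -0.03767953  0.091     ] [0.63429614 0.00331943 0.091     ] 0.08603513933570694 72.37803913208673
[array([0.6328, 0.0031, 0.0972]), array([0.6469, 0.0419, 0.0903]), array([ 0.622 , -0.034 ,  0.0916])]
```

```bash
python3 -m inch '[{"ax":0,"ay":0,"az":0,"dx":40,"dy":16,"dz":0,"gripper":0},{"ax":0,"ay":0,"az":0,"dx":40,"dy":16,"dz":0,"gripper":0},{"ax":0,"ay":0,"az":0,"dx":30,"dy":12,"dz":0,"gripper":0},{"ax":0,"ay":0,"az":0,"dx":10,"dy":4,"dz":30,"gripper":0},{"ax":0,"ay":0,"az":0,"dx":0,"dy":0,"dz":40,"gripper":0},{"ax":0,"ay":0,"az":0,"dx":0,"dy":0,"dz":30,"gripper":0},{"ax":0,"ay":0,"az":0,"dx":0,"dy":0,"dz":12,"gripper":0},{"ax":0,"ay":0,"az":0,"dx":0,"dy":0,"dz":0,"gripper":0}]'
python3 -m inch '[{"ax":0,"ay":0,"az":0,"dx":0,"dy":0,"dz":3,"gripper":0},{"ax":0,"ay":0,"az":0,"dx":0,"dy":0,"dz":3,"gripper":0},{"ax":0,"ay":0,"az":0,"dx":0,"dy":0,"dz":3,"gripper":0},{"ax":0,"ay":0,"az":0,"dx":0,"dy":0,"dz":2,"gripper":0},{"ax":0,"ay":0,"az":0,"dx":0,"dy":0,"dz":0,"gripper":0}]'
python3 - <<'E'
from h import *
c=snap('scene','pics/s1.png')
im=cv2.imread('pics/s1.png')
cv2.imwrite('pics/s1c.png',cv2.resize(im[180:330,220:420],None,fx=4,fy=4,interpolation=cv2.INTER_CUBIC))
E
```

```text
time: 3.3
position: [0.6294, -0.0017, 0.1087]
tool_rot: [0.797, 0.603, -0.002, -0.002]
ft_force: [-0.0, 0.2, -0.7]
grip_width: 0.001
time: 3.8
position: [0.6311, -0.0007, 0.0998]
tool_rot: [0.797, 0.604, 0.0, 0.0]
ft_force: [-0.2, -0.6, -0.5]
grip_width: 0.0002
```

View pics/s1c.png

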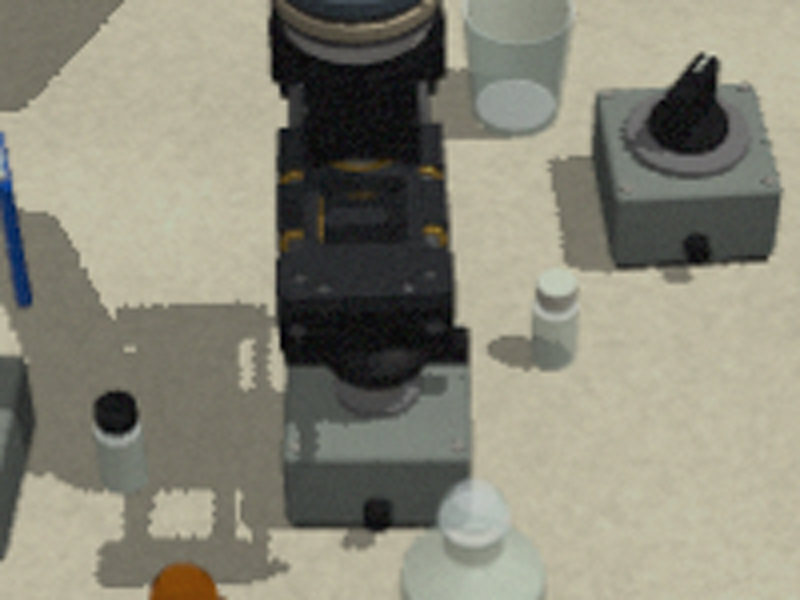

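The fingers are over the middle of the head, just above it. Pressing now.

```bash
python3 -m inch '[{"ax":0,"ay":0,"az":0,"dx":2,"dy":0.5,"dz":2,"gripper":0},{"ax":0,"ay":0,"az":0,"dx":0,"dy":0,"dz":2,"gripper":0},{"ax":0,"ay":0,"az":0,"dx":0,"dy":0,"dz":2,"gripper":0},{"ax":0,"ay":0,"az":0,"dx":0,"dy":0,"dz":0,"gripper":0}]'
python3 -m inch '[{"ax":0,"ay":0,"az":0,"dx":0,"dy":0,"dz":1.5,"gripper":0},{"ax":0,"ay":0,"az":0,"dx":0,"dy":0,"dz":1.5,"gripper":0},{"ax":0,"ay":0,"az":0,"dx":0,"dy":0,"dz":0,"gripper":0}]'
python3 -m inch '[{"ax":0,"ay":0,"az":0,"dx":0,"dy":0,"dz":1.5,"gripper":0},{"ax":0,"ay":0,"az":0,"dx":0,"dy":0,"dz":1.5,"gripper":0},{"ax":0,"ay":0,"az":0,"dx":0,"dy":0,"dz":0,"gripper":0}]'
```

```text
time: 4.25
position: [0.6326, 0.0013, 0.0938]
tool_rot: [0.797, 0.604, 0.0, 0.0]
ft_force: [0.6, 0.7, 1.6]
grip_width: 0.0006
time: 4.55
position: [0.6326, 0.0012, 0.0911]
tool_rot: [0.797, 0.604, 0.001, 0.0]
ft_force: [0.9, 1.9, 3.8]
grip_width: 0.0002
time: 4.85
position: [0.6325, 0.0012, 0.0873]
tool_rot: [0.797, 0.604, 0.0, 0.0]
ft_force: [1.5, 1.4, 2.6]
grip_width: 0.0004
```

```bash
python3 -m inch '[{"ax":0,"ay":0,"az":0,"dx":0,"dy":0,"dz":1.2,"gripper":0},{"ax":0,"ay":0,"az":0,"dx":0,"dy":0,"dz":1,"gripper":0},{"ax":0,"ay":0,"az":0,"dx":0,"dy":0,"dz":0,"gripper":0}]'
python3 -m inch '[{"ax":0,"ay":0,"az":0,"dx":0,"dy":0,"dz":0.7,"gripper":0},{"ax":0,"ay":0,"az":0,"dx":0,"dy":0,"dz":0.5,"gripper":0},{"ax":0,"ay":0,"az":0,"dx":0,"dy":0,"dz":0,"gripper":0}]'
python3 -m inch '[{"ax":0,"ay":0,"az":0,"dx":0,"dy":0,"dz":0.4,"gripper":0},{"ax":0,"ay":0,"az":0,"dx":0,"dy":0,"dz":0.3,"gripper":0},{"ax":0,"ay":0,"az":0,"dx":0,"dy":0,"dz":0,"gripper":0}]'
```

```text
time: 5.15
position: [0.6325, 0.0012, 0.0854]
tool_rot: [0.797, 0.604, 0.0, 0.0]
ft_force: [0.7, 2.1, 3.5]
grip_width: 0.0002
time: 5.45
position: [0.6325, 0.0011, 0.0843]
tool_rot: [0.797, 0.604, 0.0, 0.0]
ft_force: [1.9, 1.8, 4.4]
grip_width: 0.0005
time: 5.75
position: [0.6325, 0.0011, 0.0839]
tool_rot: [0.797, 0.604, 0.0, 0.0]
ft_force: [0.9, 2.0, 5.1]
grip_width: 0.0003
```

```bash
python3 -m inch '[{"ax":0,"ay":0,"az":0,"dx":0,"dy":0,"dz":0.6,"gripper":0},{"ax":0,"ay":0,"az":0,"dx":0,"dy":0,"dz":0,"gripper":0},{"ax":0,"ay":0,"az":0,"dx":0,"dy":0,"dz":0,"gripper":0}]'
python3 -m inch '[{"ax":0,"ay":0,"az":0,"dx":0,"dy":0,"dz":-5,"gripper":0},{"ax":0,"ay":0,"az":0,"dx":0,"dy":0,"dz":-10,"gripper":0},{"ax":0,"ay":0,"az":0,"dx":0,"dy":0,"dz":-20,"gripper":0},{"ax":0,"ay":0,"az":0,"dx":0,"dy":0,"dz":0,"gripper":0}]'
python3 - <<'E'
from h import *
c=snap('scene','pics/s2.png')
im=cv2.imread('pics/s2.png')
cv2.imwrite('pics/s2c.png',cv2.resize(im[180:330,220:420],None,fx=4,fy=4,interpolation=cv2.INTER_CUBIC))
E
```

```text
time: 6.05
position: [0.6325, 0.0011, 0.0838]
tool_rot: [0.797, 0.604, 0.0, 0.0]
ft_force: [0.8, 2.6, 8.7]
grip_width: 0.0005
time: 6.45
position: [0.6329, 0.0004, 0.1197]
tool_rot: [0.797, 0.604, 0.001, 0.001]
ft_force: [0.0, -0.1, -0.1]
grip_width: 0.0004
```

View pics/s2c.png

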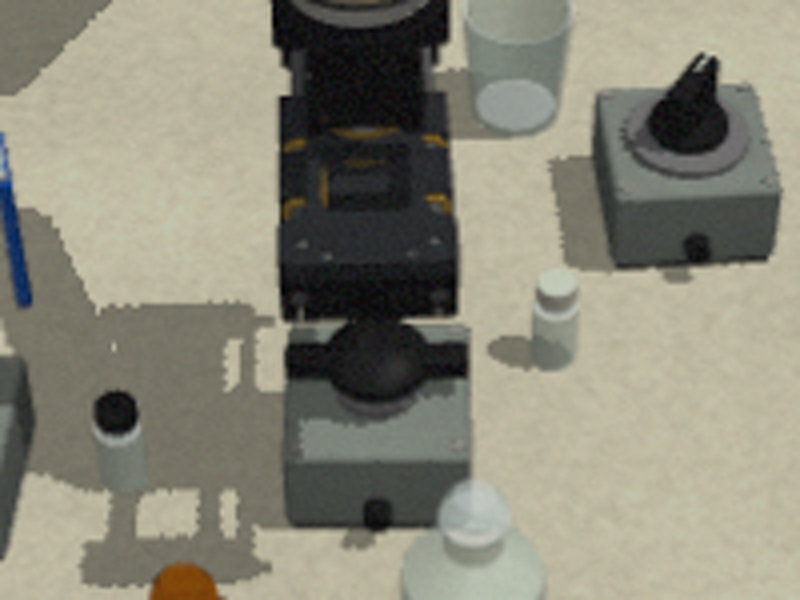

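The head is clearly lower, with only the rim of the collar visible, so it's latched. The hard stop was also felt at 8.7 N. Next I move beside the +y ear on its robot side.

```bash
python3 -m inch '[{"ax":0,"ay":0,"az":0,"dx":20,"dy":-17,"dz":0,"gripper":0},{"ax":0,"ay":0,"az":0,"dx":22,"dy":-17,"dz":0,"gripper":0},{"ax":0,"ay":0,"az":0,"dx":0,"dy":0,"dz":0,"gripper":0},{"ax":0,"ay":0,"az":0,"dx":0,"dy":0,"dz":20,"gripper":0},{"ax":0,"ay":0,"az":0,"dx":0,"dy":0,"dz":20,"gripper":0},{"ax":0,"ay":0,"az":0,"dx":0,"dy":0,"dz":9,"gripper":0},{"ax":0,"ay":0,"az":0,"dx":0,"dy":0,"dz":0,"gripper":0},{"ax":0,"ay":0,"az":0,"dx":0,"dy":0,"dz":0,"gripper":0}]'
python3 - <<'E'
from h import *
for n in('scene','wrist'):c=snap(n,f'pics/{n}3.png')
im=cv2.imread('pics/scene3.png')
cv2.imwrite('pics/s3c.png',cv2.resize(im[180:330,220:420],None,fx=4,fy=4,interpolation=cv2.INTER_CUBIC))
o=robot.get_obs();M=R.from_quat(o['tool_rot']).as_matrix();print(M.T@(o['position']-np.array([.6325,.002,0])))
E
```

```text
time: 7.3
position: [0.6109, 0.0503, 0.0687]
tool_rot: [0.797, 0.604, -0.0, -0.0]
ft_force: [0.3, -0.0, 0.1]
grip_width: 0.0002
[ 0.04094266 -0.03319772 -0.06962389]
```

View pics/s3c.png

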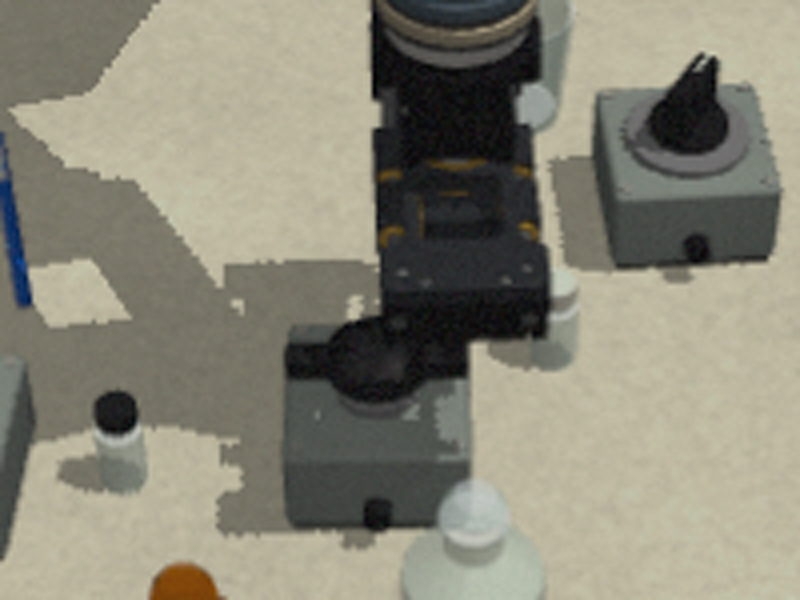

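View pics/wrist3.png

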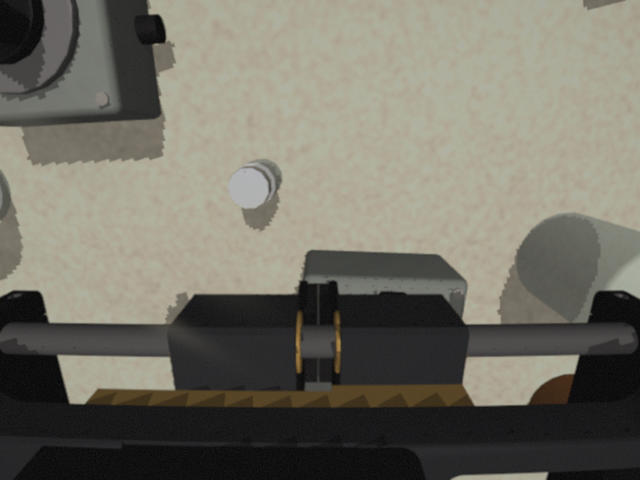

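```bash
python3 -m inch '[{"ax":0,"ay":0,"az":0,"dx":0,"dy":4,"dz":0,"gripper":0},{"ax":0,"ay":0,"az":0,"dx":0,"dy":4,"dz":0,"gripper":0},{"ax":0,"ay":0,"az":0,"dx":0,"dy":3,"dz":0,"gripper":0},{"ax":0,"ay":0,"az":0,"dx":0,"dy":0,"dz":0,"gripper":0}]'
python3 -m inch '[{"ax":0,"ay":0,"az":0.08,"dx":1.8,"dy":3.3,"dz":0,"gripper":0},{"ax":0,"ay":0,"az":0.08,"dx":1.8,"dy":3.3,"dz":0,"gripper":0},{"ax":0,"ay":0,"az":0.08,"dx":1.8,"dy":3.3,"dz":0,"gripper":0},{"ax":0,"ay":0,"az":0,"dx":0,"dy":0,"dz":0,"gripper":0}]'
python3 - <<'E'
from h import *
o=robot.get_obs();M=R.from_quat(o['tool_rot']).as_matrix();print(M.T@(o['position']-np.array([.6325,.002,0])))
c=snap('scene','pics/s4.png')
im=cv2.imread('pics/s4.png')
cv2.imwrite('pics/s4c.png',cv2.resize(im[180:330,220:420],None,fx=4,fy=4,interpolation=cv2.INTER_CUBIC))
E
```

```text
time: 7.8
position: [0.6223, 0.0475, 0.0692]
tool_rot: [0.797, 0.604, 0.001, 0.0]
ft_force: [0.2, 0.2, 0.1]
grip_width: 0.0007
time: 8.2
position: [0.6328, 0.0494, 0.0688]
tool_rot: [0.864, 0.504, 0.0, 0.0]
ft_force: [-0.7, -0.3, 0.9]
grip_width: 0.0005
[ 0.04138266 -0.02302792 -0.06882597]
```

View pics/s4c.png

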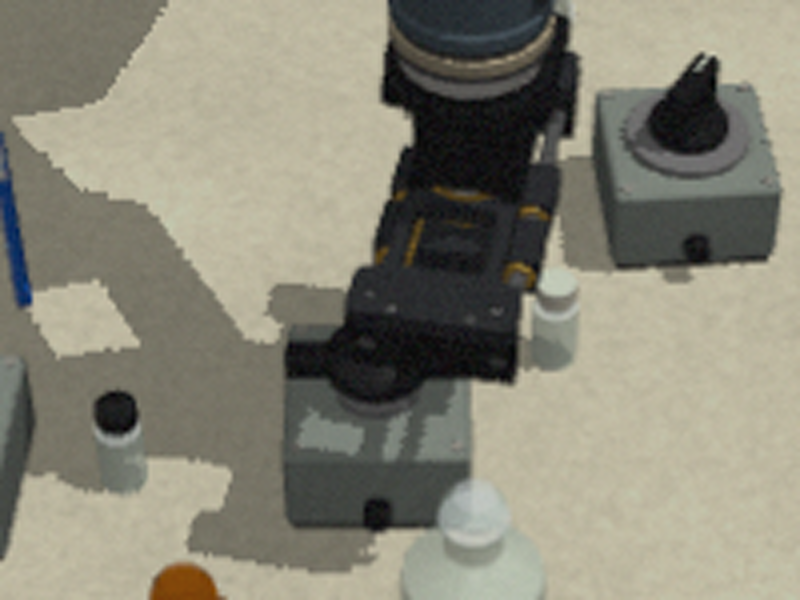

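The ears haven't turned yet, so the fingertip must be thinner than I assumed. I'll close the gap before going on.

```bash
python3 -m inch '[{"ax":0,"ay":0,"az":0,"dx":-2,"dy":3,"dz":0,"gripper":0},{"ax":0,"ay":0,"az":0,"dx":-1,"dy":3,"dz":0,"gripper":0},{"ax":0,"ay":0,"az":0,"dx":0,"dy":2,"dz":0,"gripper":0},{"ax":0,"ay":0,"az":0,"dx":0,"dy":0,"dz":0,"gripper":0}]'
python3 - <<'E'
from h import *
o=robot.get_obs();M=R.from_quat(o['tool_rot']).as_matrix();print(M.T@(o['position']-np.array([.6325,.002,0])))
c=snap('scene','pics/s5.png')
im=cv2.imread('pics/s5.png')
cv2.imwrite('pics/s5c.png',cv2.resize(im[230:310,270:370],None,fx=7,fy=7,interpolation=cv2.INTER_CUBIC))
E
```

```text
time: 8.65
position: [0.6382, 0.0425, 0.0687]
tool_rot: [0.864, 0.504, -0.0, 0.0]
ft_force: [-0.2, 0.4, -0.1]
grip_width: 0.0006
[ 0.03807883 -0.01496571 -0.06874234]
```

View pics/s5c.png

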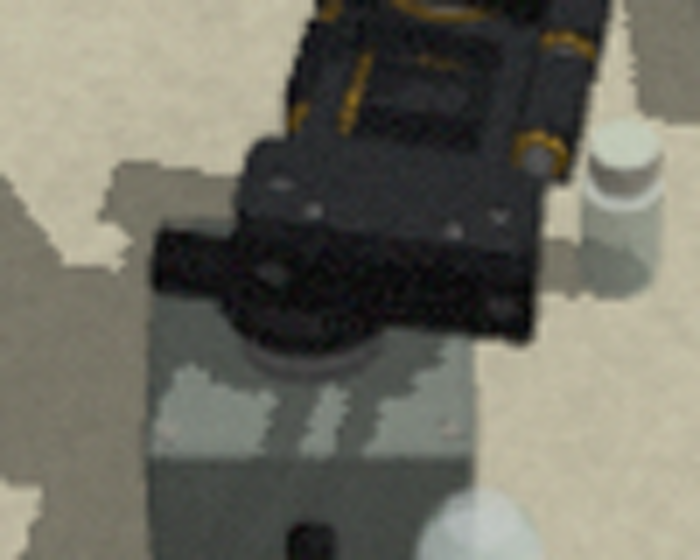

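The ear seems to have just begun to turn. I'll continue along the arc.

```bash
python3 -m inch '[{"ax":0,"ay":0,"az":0.08,"dx":1.2,"dy":3.1,"dz":0,"gripper":0},{"ax":0,"ay":0,"az":0.08,"dx":1.2,"dy":3.1,"dz":0,"gripper":0},{"ax":0,"ay":0,"az":0.08,"dx":1.2,"dy":3.1,"dz":0,"gripper":0},{"ax":0,"ay":0,"az":0,"dx":0,"dy":0,"dz":0,"gripper":0}]'
python3 - <<'E'
from h import *
o=robot.get_obs();M=R.from_quat(o['tool_rot']).as_matrix();print(M.T@(o['position']-np.array([.6325,.002,0])))
c=snap('scene','pics/s6.png')
im=cv2.imread('pics/s6.png')
cv2.imwrite('pics/s6c.png',cv2.resize(im[230:310,270:370],None,fx=7,fy=7,interpolation=cv2.INTER_CUBIC))
E
```

```text
time: 9.1
position: [0.6478, 0.0403, 0.0688]
tool_rot: [0.918, 0.397, -0.0, 0.0]
ft_force: [-0.1, 1.0, 0.5]
grip_width: 0.0007
[ 0.03833558 -0.01508662 -0.06878206]
```

View pics/s6c.png

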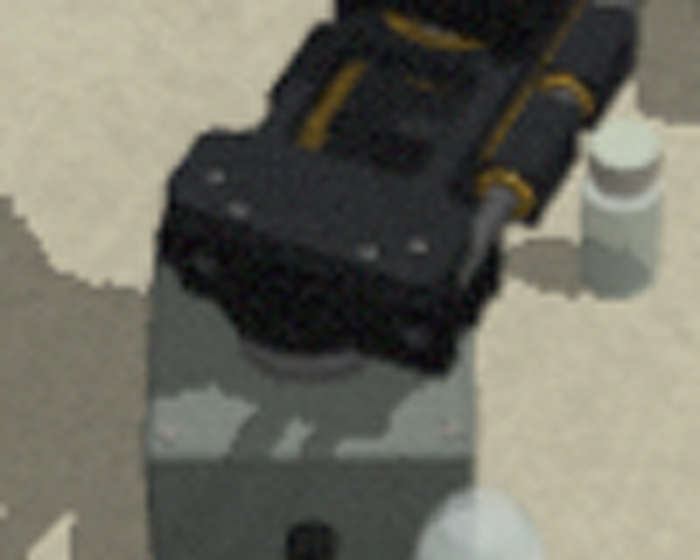

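The ear line is visibly turning with the tool, and the head is still down. Continuing.

```bash
python3 -m inch '[{"ax":0,"ay":0,"az":0.08,"dx":1.2,"dy":3.1,"dz":0,"gripper":0},{"ax":0,"ay":0,"az":0.08,"dx":1.2,"dy":3.1,"dz":0,"gripper":0},{"ax":0,"ay":0,"az":0.06,"dx":1,"dy":2.4,"dz":0,"gripper":0},{"ax":0,"ay":0,"az":0,"dx":0,"dy":0,"dz":0,"gripper":0}]'
python3 - <<'E'
from h import *
o=robot.get_obs();M=R.from_quat(o['tool_rot']).as_matrix();print(M.T@(o['position']-np.array([.6325,.002,0])))
c=snap('scene','pics/s7.png')
im=cv2.imread('pics/s7.png')
cv2.imwrite('pics/s7c.png',cv2.resize(im[230:310,270:370],None,fx=7,fy=7,interpolation=cv2.INTER_CUBIC))
E
```

```text
time: 9.55
position: [0.6561, 0.0368, 0.0692]
tool_rot: [0.956, 0.295, 0.0, -0.0]
ft_force: [-1.3, 2.2, 1.5]
grip_width: 0.0007
[ 0.03915396 -0.01545521 -0.06916643]
```

View pics/s7c.png

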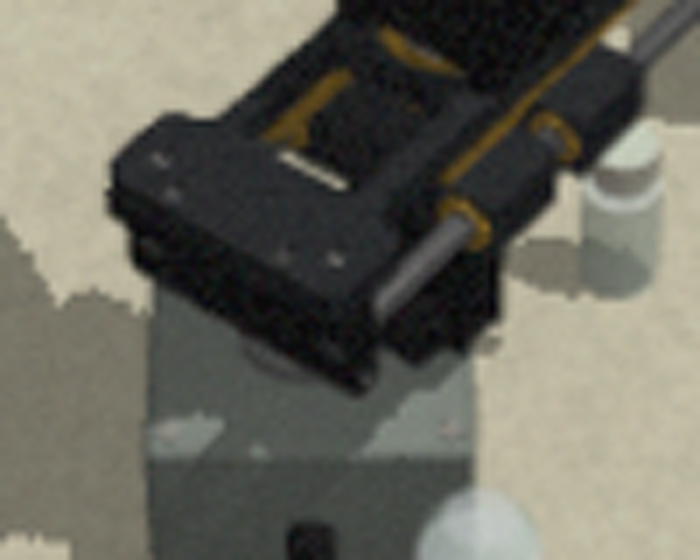

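```bash
python3 -m inch '[{"ax":0,"ay":0,"az":0.06,"dx":0.7,"dy":2.4,"dz":0,"gripper":0},{"ax":0,"ay":0,"az":0.06,"dx":0.7,"dy":2.4,"dz":0,"gripper":0},{"ax":0,"ay":0,"az":0,"dx":0,"dy":0,"dz":0,"gripper":0}]'
python3 - <<'E'
from h import *
o=robot.get_obs();M=R.from_quat(o['tool_rot']).as_matrix();print(M.T@(o['position']-np.array([.6325,.002,0])))
for n in('scene','wrist','top'):c=snap(n,f'pics/{n}8.png')
im=cv2.imread('pics/scene8.png')
cv2.imwrite('pics/s8c.png',cv2.resize(im[230:310,270:370],None,fx=7,fy=7,interpolation=cv2.INTER_CUBIC))
im=cv2.imread('pics/top8.png')
cv2.imwrite('pics/t8c.png',cv2.resize(im[165:275,280:400],None,fx=5,fy=5,interpolation=cv2.INTER_CUBIC))
E
```

```text
time: 9.9
position: [0.66, 0.0337, 0.0691]
tool_rot: [0.972, 0.237, 0.0, -0.0]
ft_force: [-0.4, 3.8, 1.8]
grip_width: 0.0004
[ 0.03911029 -0.01550226 -0.06908292]
```

View pics/s8c.png

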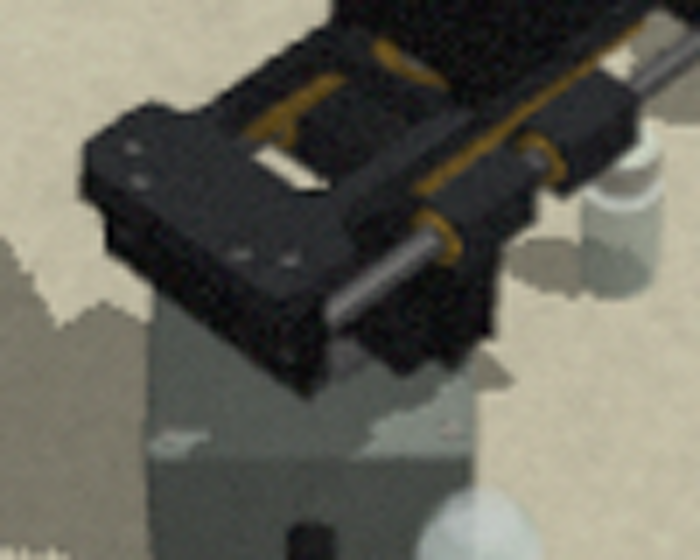

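View pics/t8c.png

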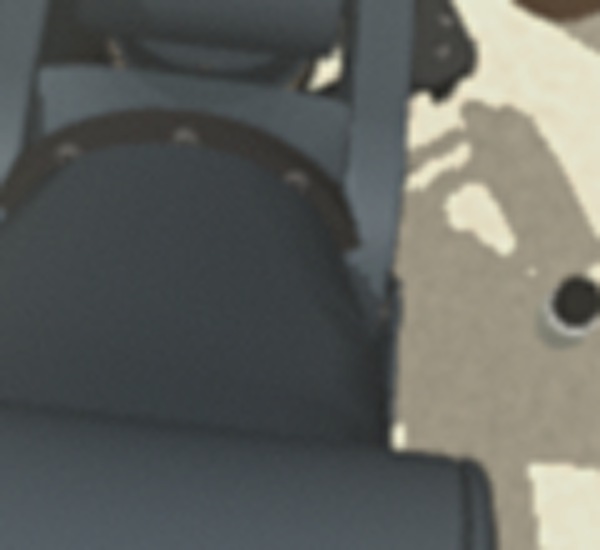

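```bash
python3 -m inch '[{"ax":0,"ay":0,"az":0.05,"dx":0.6,"dy":2,"dz":0,"gripper":0},{"ax":0,"ay":0,"az":0,"dx":0,"dy":0,"dz":0,"gripper":0},{"ax":0,"ay":0,"az":0,"dx":0,"dy":0,"dz":0,"gripper":0}]'
python3 -m inch '[{"ax":0,"ay":0,"az":-0.08,"dx":-1.2,"dy":-4,"dz":0,"gripper":0},{"ax":0,"ay":0,"az":-0.08,"dx":-1.2,"dy":-4,"dz":0,"gripper":0},{"ax":0,"ay":0,"az":-0.08,"dx":-1.2,"dy":-4,"dz":0,"gripper":0},{"ax":0,"ay":0,"az":-0.08,"dx":-1.2,"dy":-4,"dz":0,"gripper":0},{"ax":0,"ay":0,"az":-0.08,"dx":-1.2,"dy":-4,"dz":0,"gripper":0},{"ax":0,"ay":0,"az":-0.08,"dx":-1.2,"dy":-4,"dz":0,"gripper":0},{"ax":0,"ay":0,"az":-0.08,"dx":-1.2,"dy":-4,"dz":0,"gripper":0},{"ax":0,"ay":0,"az":-0.08,"dx":-1.2,"dy":-4,"dz":0,"gripper":0}]'
python3 - <<'E'
from h import *
o=robot.get_obs();M=R.from_quat(o['tool_rot']).as_matrix();print(M.T@(o['position']-np.array([.6325,.002,0])))
c=snap('scene','pics/s9.png')
im=cv2.imread('pics/s9.png')
cv2.imwrite('pics/s9c.png',cv2.resize(im[180:330,220:420],None,fx=4,fy=4,interpolation=cv2.INTER_CUBIC))
E
```

```text
time: 10.35
position: [0.6616, 0.0321, 0.0691]
tool_rot: [0.977, 0.213, 0.001, -0.0]
ft_force: [-0.5, 5.2, 2.7]
grip_width: 0.0002
time: 11.15
position: [0.6332, 0.0484, 0.0685]
tool_rot: [0.86, 0.511, -0.001, 0.001]
ft_force: [-1.1, -0.1, 0.7]
grip_width: 0.0003
[ 0.04092446 -0.02153335 -0.06856791]
```

View pics/s9c.png

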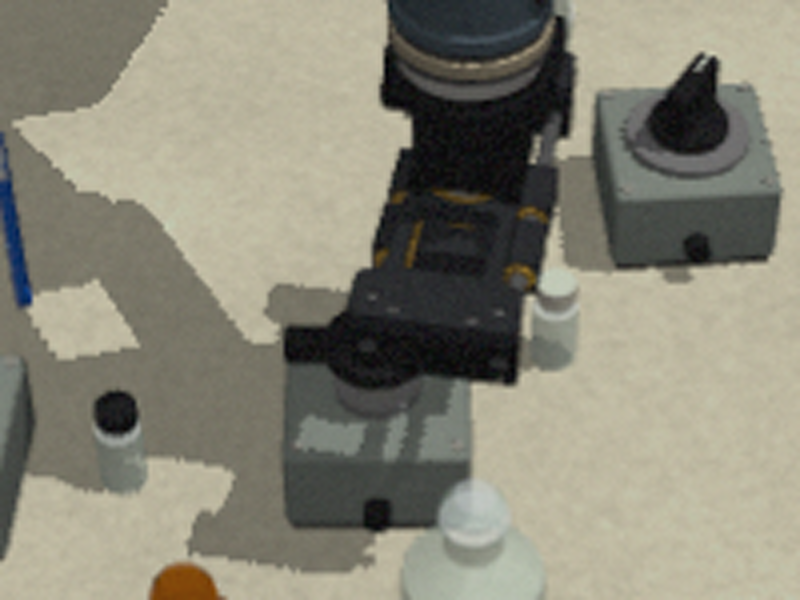

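The head has popped up: the collar is visible again and the ear is higher. I'll back off, rise and head for the start button.

```bash
python3 -m inch '[{"ax":0,"ay":0,"az":0,"dx":2,"dy":-8,"dz":0,"gripper":0},{"ax":0,"ay":0,"az":0,"dx":2,"dy":-8,"dz":0,"gripper":0},{"ax":0,"ay":0,"az":0,"dx":0,"dy":0,"dz":-30,"gripper":0},{"ax":0,"ay":0,"az":0,"dx":0,"dy":0,"dz":-45,"gripper":0},{"ax":0,"ay":0,"az":0,"dx":0,"dy":0,"dz":-45,"gripper":0},{"ax":0,"ay":0,"az":0,"dx":0,"dy":0,"dz":0,"gripper":0}]'
python3 - <<'E'
from h import *
o=robot.get_obs();M=R.from_quat(o['tool_rot']).as_matrix();print(M.T@(np.array([.525,-.319,.19])-o['position']))
c=snap('scene','pics/s10.png')
im=cv2.imread('pics/s10.png')
cv2.imwrite('pics/s10c.png',cv2.resize(im[180:330,220:420],None,fx=4,fy=4,interpolation=cv2.INTER_CUBIC))
E
```

```text
time: 11.8
position: [0.6261, 0.0608, 0.196]
tool_rot: [0.861, 0.508, 0.006, 0.004]
ft_force: [0.1, 0.5, 1.2]
grip_width: 0.0005
[-0.38144274  0.09484793  0.00507281]
```

View pics/s10c.png

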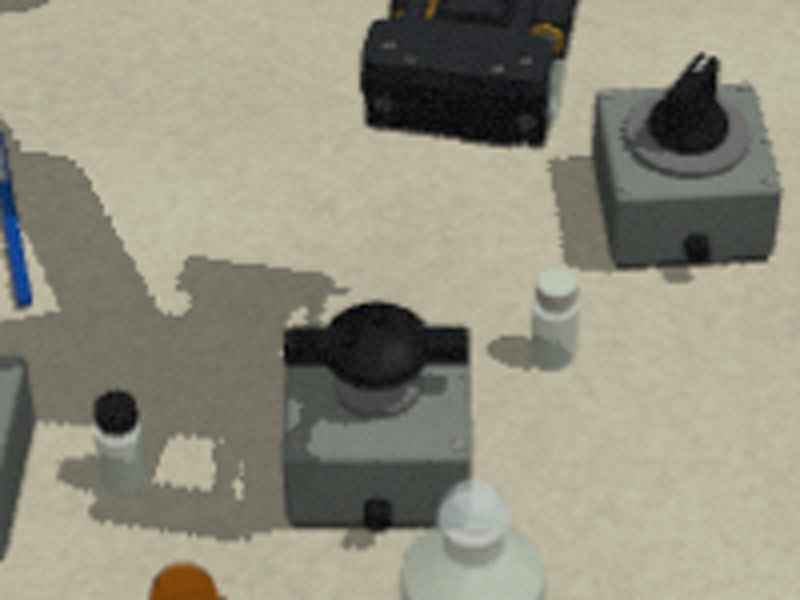

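The head is out and back at rest, as it was at the start, and the vials haven't moved. Next I go short of the start station for a close look.

```bash
python3 -m inch '[{"ax":0,"ay":0,"az":0,"dx":-30,"dy":8,"dz":-10,"gripper":0},{"ax":0,"ay":0,"az":0,"dx":-48,"dy":12,"dz":0,"gripper":0},{"ax":0,"ay":0,"az":0,"dx":-48,"dy":12,"dz":0,"gripper":0},{"ax":0,"ay":0,"az":0,"dx":-48,"dy":12,"dz":0,"gripper":0},{"ax":0,"ay":0,"az":0,"dx":-48,"dy":12,"dz":0,"gripper":0},{"ax":0,"ay":0,"az":0,"dx":-48,"dy":12,"dz":0,"gripper":0},{"ax":0,"ay":0,"az":0,"dx":-48,"dy":12,"dz":0,"gripper":0},{"ax":0,"ay":0,"az":0,"dx":-48,"dy":12,"dz":0,"gripper":0}]'
python3 -m inch '[{"ax":0,"ay":0,"az":0,"dx":-10,"dy":3,"dz":0,"gripper":0},{"ax":0,"ay":0,"az":0,"dx":0,"dy":0,"dz":0,"gripper":0}]'
python3 - <<'E'
from h import *
c=snap('wrist','pics/w11.png')
E
```

```text
time: 12.65
position: [0.5236, -0.305, 0.1971]
tool_rot: [0.861, 0.508, -0.001, -0.001]
ft_force: [0.6, -0.2, -0.6]
grip_width: 0.0006
time: 12.85
position: [0.5217, -0.3156, 0.1972]
tool_rot: [0.862, 0.507, -0.0, -0.001]
ft_force: [0.1, 0.1, -0.1]
grip_width: 0.0002
```

View pics/w11.png

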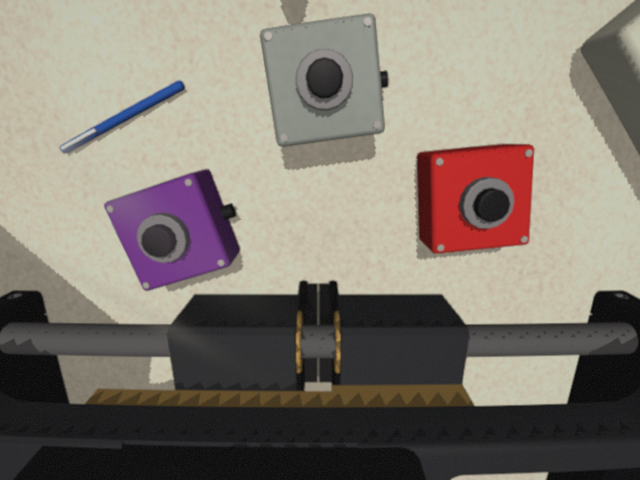

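The grey start button is at (325,78), straight ahead. The purple (158,240) and red (492,205) ones are look-alikes.

```bash
python3 - <<'E'
from h import *
c=load('pics/w11.png')
p=atz(c,325,78,.077);print(p,bydepth(c,325,78))
o=robot.get_obs();M=R.from_quat(o['tool_rot']).as_matrix();p=(p+[.5831,-.2139,.077])/2;print(p,M.T@(p-o['position']))
E
```

```text
[ 0.58446841 -0.21311022  0.077     ] [ 0.58446888 -0.21310956  0.0769947 ]
[ 0.5837842  -0.21350511  0.077     ] [0.11739132 0.00574953 0.12047918]
```

```bash
python3 -m inch '[{"ax":0,"ay":0,"az":0,"dx":40,"dy":2,"dz":0,"gripper":0},{"ax":0,"ay":0,"az":0,"dx":45,"dy":2,"dz":0,"gripper":0},{"ax":0,"ay":0,"az":0,"dx":32,"dy":2,"dz":20,"gripper":0},{"ax":0,"ay":0,"az":0,"dx":0,"dy":0,"dz":40,"gripper":0},{"ax":0,"ay":0,"az":0,"dx":0,"dy":0,"dz":35,"gripper":0},{"ax":0,"ay":0,"az":0,"dx":0,"dy":0,"dz":15,"gripper":0},{"ax":0,"ay":0,"az":0,"dx":0,"dy":0,"dz":3,"gripper":0},{"ax":0,"ay":0,"az":0,"dx":0,"dy":0,"dz":0,"gripper":0}]'
python3 -m inch '[{"ax":0,"ay":0,"az":0,"dx":0,"dy":0,"dz":0,"gripper":0},{"ax":0,"ay":0,"az":0,"dx":0,"dy":0,"dz":2,"gripper":0},{"ax":0,"ay":0,"az":0,"dx":0,"dy":0,"dz":0,"gripper":0}]'
python3 - <<'E'
from h import *
c=snap('scene','pics/s12.png')
im=cv2.imread('pics/s12.png')
cv2.imwrite('pics/s12c.png',cv2.resize(im[200:330,130:300],None,fx=4.5,fy=4.5,interpolation=cv2.INTER_CUBIC))
E
```

```text
time: 13.7
position: [0.5853, -0.2141, 0.0861]
tool_rot: [0.861, 0.509, 0.0, 0.0]
ft_force: [0.3, -0.4, 1.3]
grip_width: 0.0005
time: 14.0
position: [0.5854, -0.2153, 0.0849]
tool_rot: [0.861, 0.508, 0.0, 0.001]
ft_force: [-0.4, -0.2, 0.3]
grip_width: 0.0005
```

View pics/s12c.png

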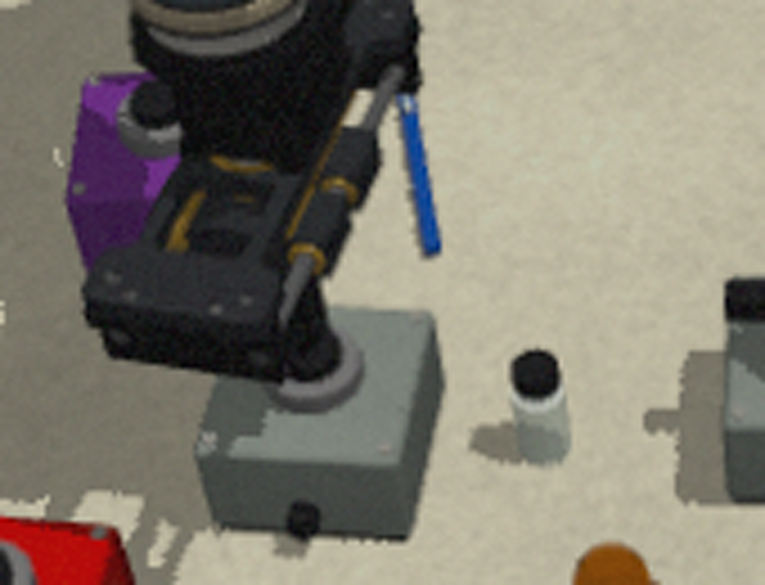

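```bash
python3 -m inch '[{"ax":0,"ay":0,"az":0,"dx":1,"dy":-2,"dz":2,"gripper":0},{"ax":0,"ay":0,"az":0,"dx":0,"dy":0,"dz":3,"gripper":0},{"ax":0,"ay":0,"az":0,"dx":0,"dy":0,"dz":2,"gripper":0},{"ax":0,"ay":0,"az":0,"dx":0,"dy":0,"dz":2,"gripper":0},{"ax":0,"ay":0,"az":0,"dx":0,"dy":0,"dz":2,"gripper":0},{"ax":0,"ay":0,"az":0,"dx":0,"dy":0,"dz":0,"gripper":0}]'
python3 -m inch '[{"ax":0,"ay":0,"az":0,"dx":0,"dy":0,"dz":1,"gripper":0},{"ax":0,"ay":0,"az":0,"dx":0,"dy":0,"dz":1,"gripper":0},{"ax":0,"ay":0,"az":0,"dx":0,"dy":0,"dz":0,"gripper":0}]'
python3 -m inch '[{"ax":0,"ay":0,"az":0,"dx":0,"dy":0,"dz":0.7,"gripper":0},{"ax":0,"ay":0,"az":0,"dx":0,"dy":0,"dz":0,"gripper":0}]'
```

```text
time: 14.65
position: [0.5834, -0.2128, 0.0728]
tool_rot: [0.861, 0.508, -0.0, -0.0]
ft_force: [-1.2, 0.2, 3.9]
grip_width: 0.0004
time: 14.95
position: [0.5834, -0.2128, 0.0714]
tool_rot: [0.861, 0.509, -0.0, -0.0]
ft_force: [-2.1, 0.8, 7.2]
grip_width: 0.0008
time: 15.15
position: [0.5834, -0.2128, 0.0713]
tool_rot: [0.861, 0.509, -0.0, -0.0]
ft_force: [-3.0, 1.7, 9.2]
grip_width: 0.0002
```

It hits a firm stop at z = 0.0713, which is fully in: 6 mm, with the same +0.3 mm offset as at the stop button. Retreating to check.

```bash
python3 -m inch '[{"ax":0,"ay":0,"az":0,"dx":0,"dy":0,"dz":-5,"gripper":0},{"ax":0,"ay":0,"az":0,"dx":0,"dy":0,"dz":-20,"gripper":0},{"ax":0,"ay":0,"az":0,"dx":0,"dy":0,"dz":-45,"gripper":0},{"ax":0,"ay":0,"az":0,"dx":0,"dy":0,"dz":-45,"gripper":0},{"ax":0,"ay":0,"az":0,"dx":-40,"dy":0,"dz":0,"gripper":0},{"ax":0,"ay":0,"az":0,"dx":-40,"dy":0,"dz":0,"gripper":0},{"ax":0,"ay":0,"az":0,"dx":-30,"dy":0,"dz":0,"gripper":0},{"ax":0,"ay":0,"az":0,"dx":0,"dy":0,"dz":0,"gripper":0}]'
python3 - <<'E'
from h import *
c=snap('scene','pics/s13.png');w=snap('wrist','pics/w13.png');t=snap('top','pics/t13.png')
print(bydepth(w,325,78),atz(t,335.9,207,.097),bydepth(t,336,207))
a=load('pics/top0.png')
cv2.imwrite('pics/t13c.png',np.vstack([cv2.resize(cv2.imread(f)[165:275,200:475],None,fx=2.6,fy=2.6) for f in('pics/top0.png','pics/t13.png')]))
E
```

```text
time: 15.95
position: [0.5293, -0.3132, 0.185]
tool_rot: [0.862, 0.507, -0.0, 0.001]
ft_force: [-0.1, -0.3, 0.3]
grip_width: 0.0004
[ 0.59174994 -0.21042746  0.07793908] [0.63190491 0.00101016 0.097     ] [0.63161487 0.00087638 0.09832984]
```

View pics/s13.png

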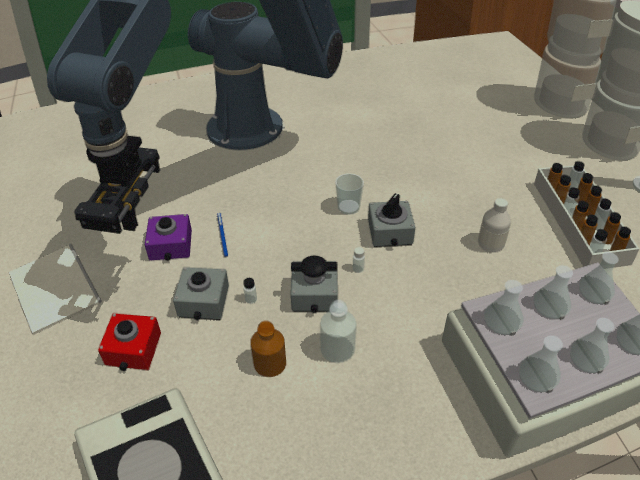

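View pics/t13c.png

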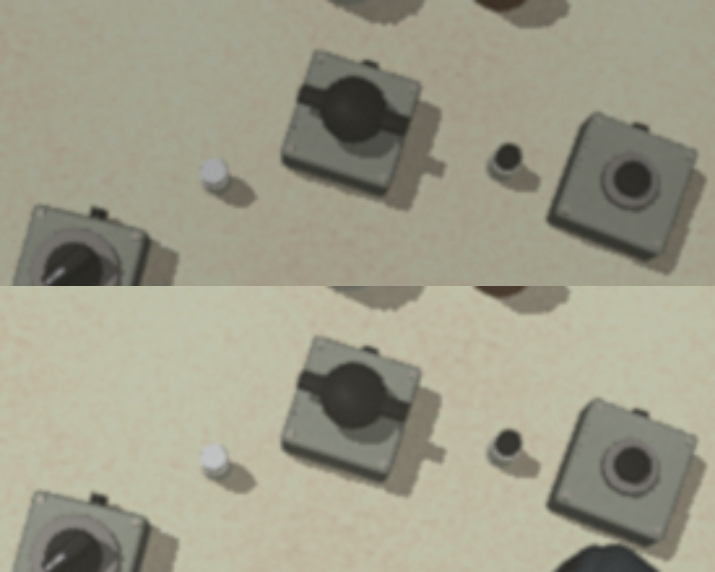

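View pics/w13.png

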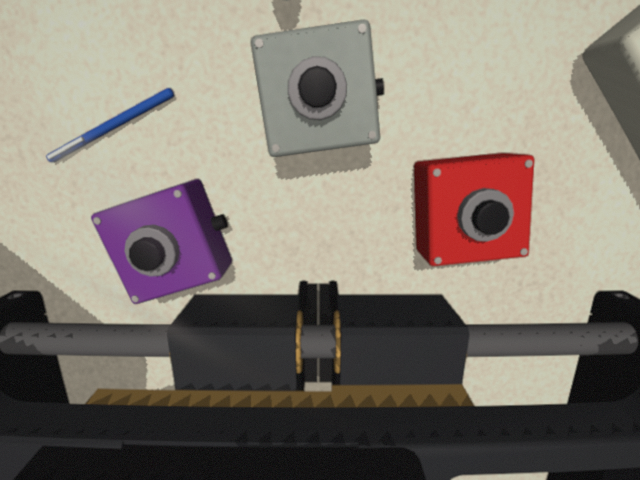

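The before/after top views match. The stop head is out (depth 0.098) with its ears at rest, the start button is out (depth 0.078), and the dial, vials and pen are unmoved. The arm is clear of everything, so I'm handing in.

```bash
python3 -c "
from rig import robot
print(robot.hand_in())"
```

```text
the job is handed in; nothing more can be done
None
```

I pressed the stop button with the closed fingertips until it latched, and felt the hard stop at about 9 N. I then pushed its +y ear clockwise, turning the tool about 0.9 rad, until the head popped up, and backed off. Last, I pressed the grey start button fully in (about 9 N at its stop) and released it. The job was handed in at about 16 s; no verdict is reported.

- **Final views:** the stop head is out with its ears at rest, and the start button is out. The dial, vials and pen look unmoved, and I saw no sign that the bottles or beaker had shifted. The arm was clear, with wrist force near zero.
- **Disagreements:** at first the fingertip fell short of the ear because it was thinner than I assumed. I saw that in the picture and corrected it. The scene-camera and top-camera positions differed by up to about 7 mm, so I used the top and wrist cameras, which agreed to 2–3 mm.
- **Not seen directly:** the pop-up was hidden by the gripper and only showed after backing off, and the latched twist was inferred from the tool's path and the pictures.

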